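# Gather the rings in the pouring corner of the pan

### The job

Stand the small footed steel cup on the white soldering board, midway between the charcoal block and the plaster block and in line with them, so that it can catch anything that drops. Then take the ring pan by its wooden handle, lift it and tip it, lip down, just over the mouth of the cup until all four rings have slid together into the pouring corner behind the lip, none spilled, and finish holding it there, tilted, still and touching nothing, so that I can pick the rings out one by one. Leave the blocks and the other things on the bench where they are.

Things in the scene. Friction and masses are not known exactly. Their poses are not given: they have to be found in the camera images.
- cup_mid (a point): the small footed steel cup (stands on its foot, empty, open at the top): 65 mm across the rim, rim 49 mm above its underside, foot 36 mm across, wall about 4 mm; it widens all the way up, so it can be held across the rim in any direction. Loose, 60 g. The point is on its axis, 24.5 mm above its underside; z up
- board: the white soldering board, a flat slab 150 (x) by 290 (y) mm standing on low feet, fixed; its top is 29 mm above the bench. Origin under its centre at bench height, z up
- charcoal: the black charcoal block, 45 (x) by 71 (y) by 22 mm high, loose, lying on the board near one end with its long sides across the board. Origin at the centre of its underside
- plaster: the white plaster block, 48 (x) by 71 (y) by 42 mm high, loose, lying on the board near the other end with its long sides across the board; the clear gap between the two blocks is about 150 mm. Origin at the centre of its underside
- pan_grip (a point): middle of the ring pan's wooden handle: 56 mm long, 16 mm wide, 18 mm high, its middle 31 mm above the pan's underside. x runs along the handle towards the pouring corner (level while the pan stands), z is square to the pan's floor, up. The pan's centre lies 105 mm from this point along x
- pan_lip (a point): the foot of the pouring lip, inside the pan, at floor level (3 mm above the underside), 169 mm from pan_grip along x and 28 mm below it; same axes. The lip's outer face is 3 mm further along x
- pan: the ring pan (loose, 0.14 kg, with 50 g of rings in it): a 120 mm square of polished sheet, walls and floor 3 mm, 19 mm high, two opposite corners cut off flat; the handle sits on one, the other is the pouring corner with a low lip (10 mm high, 36 mm wide). Origin at the centre of its underside, x from handle to pouring corner, z up
- pan_mid (a point): centre of the pan's floor, 3 mm above the underside; same axes
- hang_pole: the thin grey pole, 20 mm across and over 1 m high, that stands upright on the bench at the right and carries the hanging motor; fixed, keep the arm clear of it. Origin at its foot (its axis is within 25 mm of it)
- ring0_mid (a point): one of four equal plain ring bands lying loose in the pan, 22 mm across, 6 mm high, 12 g; the point is its centre. Polished: on the pan it starts to slide at 8 to 13 degrees of tilt, along the slanting walls at 15 to 25 degrees
- ring1_mid (a point): one of four equal plain ring bands lying loose in the pan, 22 mm across, 6 mm high, 12 g; the point is its centre. Polished: on the pan it starts to slide at 8 to 13 degrees of tilt, along the slanting walls at 15 to 25 degrees
- ring2_mid (a point): one of four equal plain ring bands lying loose in the pan, 22 mm across, 6 mm high, 12 g; the point is its centre. Polished: on the pan it starts to slide at 8 to 13 degrees of tilt, along the slanting walls at 15 to 25 degrees
- ring3_mid (a point): one of four equal plain ring bands lying loose in the pan, 22 mm across, 6 mm high, 12 g; the point is its centre. Polished: on the pan it starts to slide at 8 to 13 degrees of tilt, along the slanting walls at 15 to 25 degrees
- tin: the solder tin, a bystander lying loose on the bench
- wax: the wax block, a bystander lying loose on the bench
- tweezers: the blue tweezers, a bystander lying loose on the bench
- pliers: the grey pliers, a bystander lying loose on the bench
- file: the needle file, a bystander lying loose on the bench

How it is judged:
By the outcome, as a careful person would: the job done as asked, in the order asked, and still so for the second after the job is handed in, while the arm keeps its last pose, push and grip.
It also fails if it takes over 61 s, if anything falls off the work surface, if the arm or the gripper's body presses on something with over 40 N, if the wrist force passes 120 N, or if a joint passes its speed limit or range.

### The arm

A 6-joint arm with a two-finger parallel gripper is mounted at the origin on a cart in front of the work surface, level with it; the furniture and walls round the work are solid. World frame = base frame: x ahead of the robot, y to its left, z up, the work surface at z = 0. Lengths are in m, angles in degrees, forces in N, time in s.
With the tool pointing down it reaches from about 0.375 to 0.75 m from the base axis. Payload 9 kg.
Tool frame: the origin (TCP) lies where the fingers leave the gripper's body, on its centre line; the fingertips stand 73 mm ahead of it and the grasp point (between the pads) lies 54 mm ahead of it (robot.tip_reach is the distance from the TCP to the fingertips, in m); z points along the fingers, y is the line along which they close (so a half turn about z gives the same grasp; the last joint's range is limited). The gripper opens to 85 mm and grips with 20 to 120 N. Pads are 22 mm wide; open, the fingers measure 114 mm over their backs; the gripper's body (76 mm by 85 mm) begins 54 mm behind the grasp point. The pads swing forward as they close: fully open they stand 13 mm farther back than shut.
Start: joints at [-78.134, 5.964, 5.575, 89.605, 0, 77.527], TCP at [0.247, -0.547, 0.304] pointing down, gripper open.
Joint ranges: [-171.21, 171.21], [-48.23, 106.86], [-62.78, 66.21], [-105.2, 120.99], [-86.42, 89.51], [-180, 180]. Speed limits (degrees/s): [127.2, 127.2, 147.25, 180, 180, 180].

### API

Orientations are given as [roll, pitch, yaw] about the fixed x, y, z axes, in that order (R = Rz(yaw) Ry(pitch) Rx(roll)).
In Python, from plant import robot gives the robot as it stands. Calls block until the motion is done:
- robot.move_pose(position, orientation): joint-space move of the TCP to a pose.
- robot.line_to(position, vel=0.15, rotation=None, guard=None): straight line of the TCP; rotation=None keeps the orientation; vel is the mean speed in m/s. With guard (N) it stops when the force on the tool has changed by that much, and returns True; else False.
- robot.goto_joints(angles): joint-space move.
- robot.set_gripper(opening): finger opening in m; the grip force is fixed at half the most; returns when the fingers have stopped.
- robot.pause(seconds).
- robot.ik(position, orientation): joint angles nearest the present ones, or None.
- robot.observe(): the state.
- robot.grab_frame(name): name is "side" or "top" or "wrist"; returns the picture (400x640x3 uint8, blue, green, red); there is no depth.
- robot.get_calibration(name): a dict with "vertical_fov" (degrees; the focal length in pixels is half the picture's height over the tangent of half this angle, whatever the lens; pixels are square), "cx", "cy" (the principal point, pixels), "rvec" (rotation vector, rad) and "tvec" (3), from world to camera coordinates, as OpenCV has them. Camera axes: x right, y down, z forward; pixel columns grow to the right and rows downward; lengths in m; the calibration is good to about 2 mm. A picture is of the moment at which its call begins: read the wrist's pose just before it. get_calibration takes no time and is no camera call; for the wrist camera it gives the pose at the moment of the call.
A pose or a line that the arm cannot do raises robot.IKError and nothing moves.
- robot.job_done(): hands the job in; it is judged then, once.
The state is a dict: "time": time; "q": joint angles; "qvel": joint speeds; "joint_torque": joint torques, N m; "tool_pos": TCP position; "tcp_rot": TCP orientation; "ft_force": force on the tool from outside, world axes, zero at the start; "torque": the same for the moment, N m; "gripper_width": finger opening in m; "gripper_force": force on a finger pad.
Only numpy, scipy, OpenCV 4.12 (cv2) and the standard library are available. Lean on these libraries where they do the work, as an engineer would, in place of code of your own. Each camera call takes 0.05 s, during which the arm holds its last target. There are 200 camera calls.

## Working session

There is one attempt and no reset: what is moved stays moved. The work goes in short steps, each a Python script; the robot and the scene stay as the last script left them, time stands still between calls to the robot, and variables do not carry over. Pictures are saved under pics/ and viewed, at most 10 in all, crops included, and the job is handed in when it is done.

```bash
ls; mkdir -p pics; python3 - <<'E'
from plant import robot
import cv2
for n in("top","side"):
    cv2.imwrite(f"pics/{n}0.png",robot.grab_frame(n)); print(n,robot.get_calibration(n))
s=robot.observe();print(s['time'],s['tool_pos'],s['tcp_rot'],s['ft_force'])
E
```

```text
pics
top {'vertical_fov': 52.6947044808185, 'cx': 324.7103968129536, 'cy': 197.19555185981193, 'rvec': array([ 2.21717737, -2.16776205,  0.08502165]), 'tvec': array([-0.08981072,  0.57384543,  1.45933029])}
side {'vertical_fov': 47.45753310572452, 'cx': 324.56653785650457, 'cy': 200.67330560718472, 'rvec': array([ 0.71221647, -2.59559933,  1.18608717]), 'tvec': array([0.46032076, 0.271746  , 1.10961861])}
0.1 [ 0.24723599 -0.54645413  0.30318097] [-1.79930932e+02 -1.53501433e-02  2.43381310e+01] [0.28543277 0.04496614 0.4443166 ]
```

View pics/top0.png

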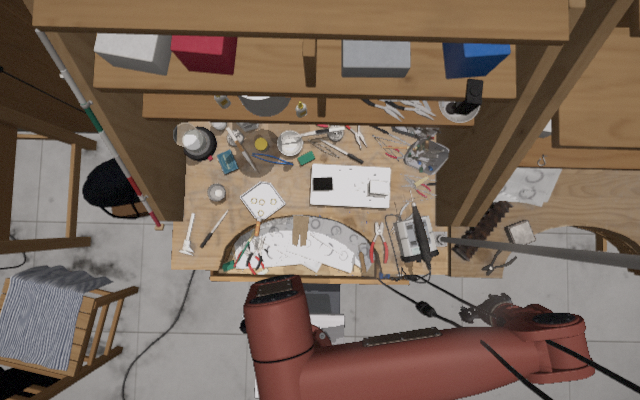

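View pics/side0.png

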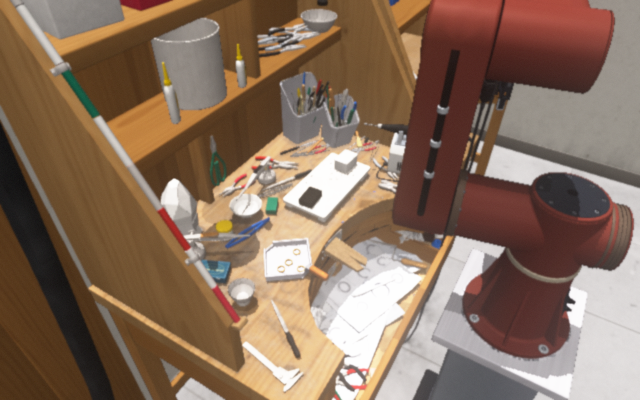

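```bash
cat > h.py <<'E'
import numpy as np, cv2
from plant import robot
def ray(cal,u,v):
    f=200/np.tan(np.radians(cal['vertical_fov']/2)); R=cv2.Rodrigues(np.array(cal['rvec']))[0]
    return -R.T@cal['tvec'], R.T@np.array([(u-cal['cx'])/f,(v-cal['cy'])/f,1])
def onplane(cal,u,v,z):
    c,d=ray(cal,u,v); return c+d*(z-c[2])/d[2]
def proj(cal,P):
    f=200/np.tan(np.radians(cal['vertical_fov']/2)); R=cv2.Rodrigues(np.array(cal['rvec']))[0]
    p=R@np.array(P)+cal['tvec']; return np.array([f*p[0]/p[2]+cal['cx'],f*p[1]/p[2]+cal['cy']])
def st():
    s=robot.observe(); print('t',round(s['time'],2),'pos',np.round(s['tool_pos'],4),'rot',np.round(s['tcp_rot'],2),'w',round(s['gripper_width'],4),'gf',np.round(s['gripper_force'],1),'F',np.round(s['ft_force'],1)); return s
E
python3 - <<'E'
from h import *
t=cv2.imread('pics/top0.png');s=cv2.imread('pics/side0.png')
a=cv2.resize(t[115:265,170:430],None,fx=3,fy=3,interpolation=cv2.INTER_CUBIC)
cv2.imwrite('pics/tc.png',a)
cv2.imwrite('pics/sc.png',cv2.resize(s[130:330,190:410],None,fx=3,fy=3,interpolation=cv2.INTER_CUBIC)[:600])
c=robot.get_calibration('top')
for n,u,v,z in[('cup',217,193,.049),('char',322,184,.05),('plas',379,187,.07),('handle',257,226,.031),('pan',263,200,.003),('pole',440,239,0)]:print(n,onplane(c,u,v,z))
E
```

```text
cup [0.57997029 0.30940842 0.049     ]
char [ 0.6209937  -0.06575794  0.05      ]
plas [ 0.61302104 -0.26817835  0.07      ]
handle [0.46516897 0.16533897 0.031     ]
pan [0.56122738 0.15075255 0.003     ]
pole [ 0.43192268 -0.50671414  0.        ]
```

View pics/tc.png

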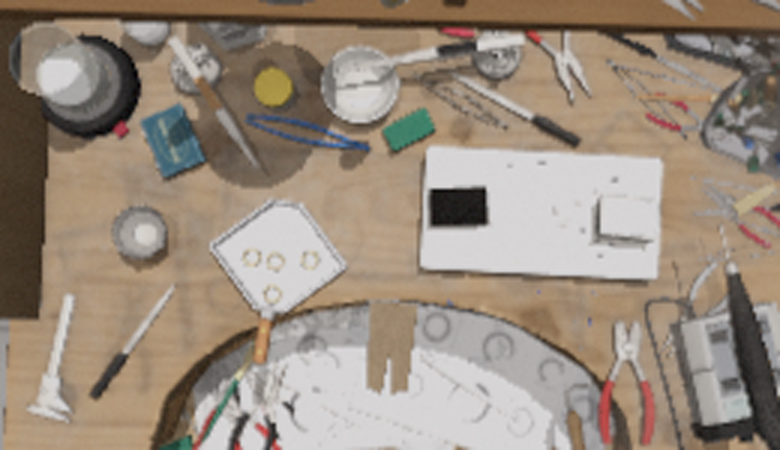

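View pics/sc.png

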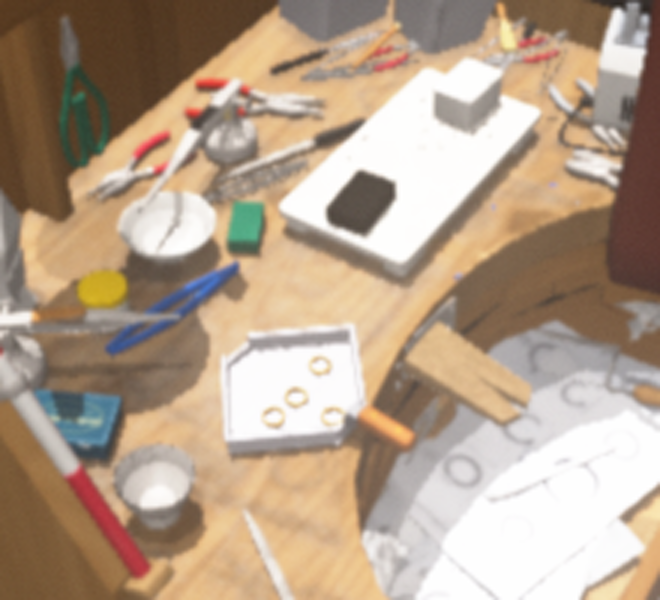

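The cup is at top px (217,193), the pan centre at (263,200) with its handle at (257,227), and the blocks at (323,184) and (379,187). The pole is close to the swing path, so I retract first, swing, and then look at the board from above.

```bash
python3 - <<'E'
from h import *
s=st()
q0=s['q']; r=.44
a=np.radians(-65.7); 
a=np.arctan2(s['tool_pos'][1],s['tool_pos'][0])
robot.line_to([r*np.cos(a),r*np.sin(a),.36],vel=.25); st()
q=list(robot.observe()['q']); q[0]+= np.degrees(-a)-16.; q[5]=q[5]; robot.goto_joints(q); s=st(); print(s['q'])
for yaw in (0,90,-90,180):
  for p in ([.54,-.167,.38],):
    print(yaw,robot.ik(p,[180,0,yaw]))
cal=robot.get_calibration('wrist'); print(cal)
cv2.imwrite('pics/w0.png',robot.grab_frame('wrist'))
E
```

```text
t 0.1 pos [ 0.2472 -0.5465  0.3032] rot [-1.7993e+02 -2.0000e-02  2.4340e+01] w 0.0852 gf 0.0 F [0.3 0.  0.4]
t 0.93 pos [ 0.1815 -0.4014  0.3596] rot [179.98   0.    24.33] w 0.0858 gf 0.0 F [-0.3 -0.5 -0.2]
t 2.31 pos [ 0.4234 -0.1223  0.3592] rot [-1.7998e+02  1.0000e-02  7.3900e+01] w 0.0857 gf 0.0 F [ 1.  -0.4 -0. ]
[-3.32044717e+01 -2.05933837e+01 -1.31134158e+01  9.74950513e+01
 -1.00236092e-02  7.28947718e+01]
0 [-30.43973175   1.72291229   9.13655057  97.41363828   0.
 149.56026825]
90 [-30.43973175   1.72291229   9.13655057  97.41363828   0.
  59.56026825]
-90 [ -30.43973175    1.72291229    9.13655057   97.41363828    0.
 -120.43973175]
180 [-30.43973175   1.72291229   9.13655057  97.41363828   0.
 -30.43973175]
{'vertical_fov': 69.4971139145805, 'cx': 320.11526015489574, 'cy': 198.70516688124036, 'rvec': array([-2.81809105,  0.3996782 ,  0.05967385]), 'tvec': array([-0.43998952, -0.05485057,  0.43242434])}
```

View pics/w0.png

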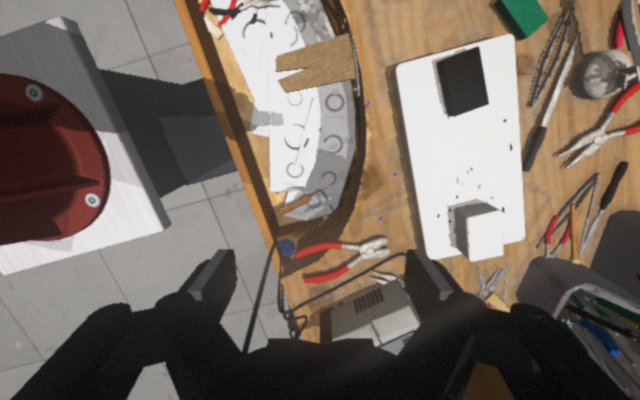

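```bash
python3 - <<'E'
from h import *
w=cv2.imread('pics/w0.png')
a=cv2.resize(w[30:120,420:510],None,fx=4.4,fy=4.4,interpolation=cv2.INTER_CUBIC)
b=cv2.resize(w[190:280,430:520],None,fx=4.4,fy=4.4,interpolation=cv2.INTER_CUBIC)
cv2.imwrite('pics/w0c.png',np.hstack([a,b]))
E
```

```text
(no output)
```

View pics/w0c.png

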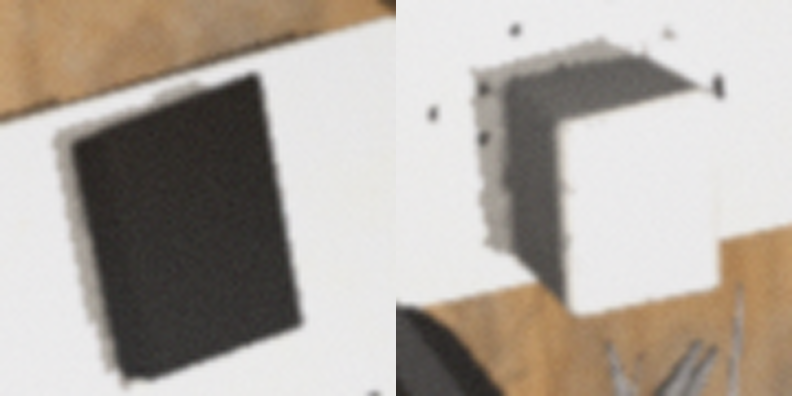

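```bash
python3 - <<'E'
from h import *
cal={'vertical_fov': 69.4971139145805, 'cx': 320.11526015489574, 'cy': 198.70516688124036, 'rvec': np.array([-2.81809105,  0.3996782 ,  0.05967385]), 'tvec': np.array([-0.43998952, -0.05485057,  0.43242434])}
k=4.4
for n,u,v,z in[('c UR top',258,73,.051),('c LR top',300,323,.051),('c UL base',75,145,.029),('c LL base',122,375,.029),
 ]: print(n,onplane(cal,420+u/k,30+v/k,z).round(4))
for n,u,v,z in[('p UL',166,120,.071),('p UR',308,90,.071),('p LR',324,283,.071),('p LL',178,314,.071),('pb UL',109,80,.029),('pb UR',246,56,.029),('pb LL',118,250,.029)]: print(n,onplane(cal,430+u/k,190+v/k,z).round(4))
for u,v in((397,65),(514,36),(525,243),(426,260)):print('board',onplane(cal,u,v,.029).round(4))
t=robot.get_calibration('top')
print('cup',onplane(t,216.7,193,.049), 'c top', [onplane(t,170+u/3,115+v/3,.051).round(4) for u,v in((430,190),(486,187),(487,224),(431,228))])
print('p top', [onplane(t,170+u/3,115+v/3,.071).round(4) for u,v in((601,195),(653,195),(654,240),(599,238))])
for p in ([.616,-.167],):
  for yaw in range(-90,91,30): print(yaw,[None if q is None else np.round(q) for q in (robot.ik([.58,.31,.1],[180,0,yaw]),robot.ik([p[0],p[1],.13],[180,0,yaw]))])
E
```

```text
c UR top [ 0.6433 -0.0339  0.051 ]
c LR top [ 0.6469 -0.1013  0.051 ]
c UL base [ 0.6019 -0.037   0.029 ]
c LL base [ 0.6052 -0.1043  0.029 ]
p UL [ 0.5937 -0.2358  0.071 ]
p UR [ 0.6359 -0.238   0.071 ]
p LR [ 0.6341 -0.3044  0.071 ]
p LL [ 0.5886 -0.3026  0.071 ]
pb UL [ 0.595  -0.2379  0.029 ]
pb UR [ 0.6399 -0.2421  0.029 ]
pb LL [ 0.5889 -0.3012  0.029 ]
board [ 0.5526 -0.0252  0.029 ]
board [ 0.6985 -0.0332  0.029 ]
board [ 0.6897 -0.3237  0.029 ]
board [ 0.5396 -0.3104  0.029 ]
cup [0.57994561 0.31047921 0.049     ] c top [array([ 0.6406, -0.0341,  0.051 ]), array([ 0.6458, -0.1012,  0.051 ]), array([ 0.6013, -0.1033,  0.051 ]), array([ 0.595 , -0.0364,  0.051 ])]
p top [array([ 0.6372, -0.2369,  0.071 ]), array([ 0.6386, -0.2985,  0.071 ]), array([ 0.5852, -0.3003,  0.071 ]), array([ 0.5861, -0.2353,  0.071 ])]
-90 [array([ 17.,  19.,  -1.,  70.,   0., -73.]), array([ -27.,   15.,   -3.,   72.,    0., -117.])]
-60 [array([  17.,   19.,   -1.,   70.,    0., -103.]), array([ -27.,   15.,   -3.,   72.,    0., -147.])]
-30 [array([  17.,   19.,   -1.,   70.,    0., -133.]), array([ -27.,   15.,   -3.,   72.,    0., -177.])]
0 [array([  17.,   19.,   -1.,   70.,    0., -163.]), array([-27.,  15.,  -3.,  72.,   0., 153.])]
30 [array([ 17.,  19.,  -1.,  70.,   0., 167.]), array([-27.,  15.,  -3.,  72.,   0., 123.])]
60 [array([ 17.,  19.,  -1.,  70.,   0., 137.]), array([-27.,  15.,  -3.,  72.,   0.,  93.])]
90 [array([ 17.,  19.,  -1.,  70.,   0., 107.]), array([-27.,  15.,  -3.,  72.,   0.,  63.])]
```

Midpoint between the blocks is about (0.619, -0.170). Next is one wrist view covering both the pan and the cup.

```bash
python3 - <<'E'
from h import *
import pickle
robot.move_pose([.50,.10,.40],[180,0,90]); st()
cal=robot.get_calibration('wrist'); im=robot.grab_frame('wrist'); cv2.imwrite('pics/w1.png',im); pickle.dump(cal,open('w1.pkl','wb'))
t=robot.get_calibration('top')
print([proj(cal,p).round() for p in ([.58,.31,.049],[.561,.151,.003],[.465,.165,.031])])
cv2.imwrite('pics/w1b.png',cv2.resize(im[:330,190:580],None,fx=1.8,fy=1.8,interpolation=cv2.INTER_CUBIC))
E
```

```text
t 3.3 pos [0.5    0.0989 0.3997] rot [-1.7997e+02  3.0000e-02  8.9920e+01] w 0.0854 gf 0.0 F [-0.7 -0.4  0.5]
[array([384.,  -4.]), array([359., 125.]), array([297., 116.])]
```

View pics/w1b.png

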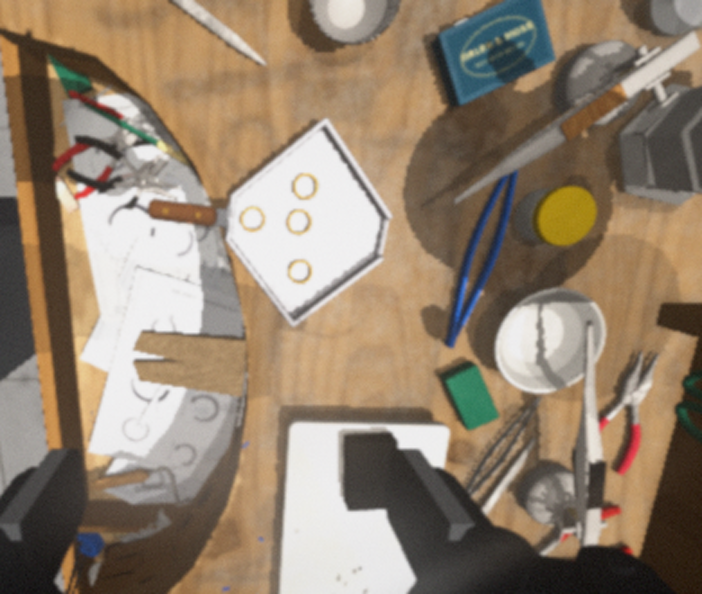

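```bash
python3 - <<'E'
from h import *
import pickle
cal=pickle.load(open('w1.pkl','rb'))
P=lambda u,v,z: onplane(cal,190+u/1.8,v/1.8,z)
A=P(325,123,.019);B=P(294,323,.019);L=(P(389,214,.013)+P(380,258,.013))/2
H1=P(150,208,.033);H2=P(217,214,.033)
print('tips',A,B,'mid',(A+B)/2,'width',np.linalg.norm(A-B))
d=A-B; print('ax from tips',np.degrees(np.arctan2(-d[0],d[1])), 'handle',H1,H2,np.degrees(np.arctan2(*(H2-H1)[[1,0]])),'lip',L)
print('axis handle->lip',np.degrees(np.arctan2(*(L-(H1+H2)/2)[[1,0]])), np.linalg.norm((L-(H1+H2)/2)[:2]))
robot.move_pose([.575,.24,.30],[180,0,90]); st()
cal=robot.get_calibration('wrist'); im=robot.grab_frame('wrist'); cv2.imwrite('pics/w2.png',im); pickle.dump(cal,open('w2.pkl','wb'))
f=200/np.tan(np.radians(cal['vertical_fov']/2)); c,_=ray(cal,0,0); r=f*.0325/(c[2]-.049)
u,v=proj(cal,[.58,.31,.049]); print('pred',u,v,r)
g=cv2.medianBlur(cv2.cvtColor(im,cv2.COLOR_BGR2GRAY),5)
h=cv2.HoughCircles(g,cv2.HOUGH_GRADIENT,1,10,param1=80,param2=15,minRadius=int(r*.88),maxRadius=int(r*1.12))
for x in h[0]:
    if np.hypot(x[0]-u,x[1]-v)<40: print(x,onplane(cal,x[0],x[1],.049))
y0=max(0,int(v-80));x0=int(u-100)
cv2.imwrite('pics/w2c.png',cv2.resize(im[y0:y0+160,x0:x0+200],None,fx=3,fy=3)); print(x0,y0)
E
```

```text
tips [0.5718385  0.23050021 0.019     ] [0.55225704 0.06688734 0.019     ] mid [0.56204777 0.14869377 0.019     ] width 0.16478047714093214
ax from tips -6.824792423615182 handle [0.43107133 0.1658588  0.033     ] [0.48523483 0.16105403 0.033     ] -5.06936702552418 lip [0.62828457 0.14171633 0.013     ]
axis handle->lip -7.282020432904723 0.17151488642151422
t 4.12 pos [0.5751 0.2388 0.301 ] rot [1.7996e+02 2.0000e-02 8.9950e+01] w 0.0855 gf 0.0 F [-0.  -0.1  0.7]
pred 325.1816717021213 113.21373251380332 29.073304509270006
[328.5 111.5  30.3] [0.58354461 0.31175226 0.049     ]
225 33
```

View pics/w2c.png

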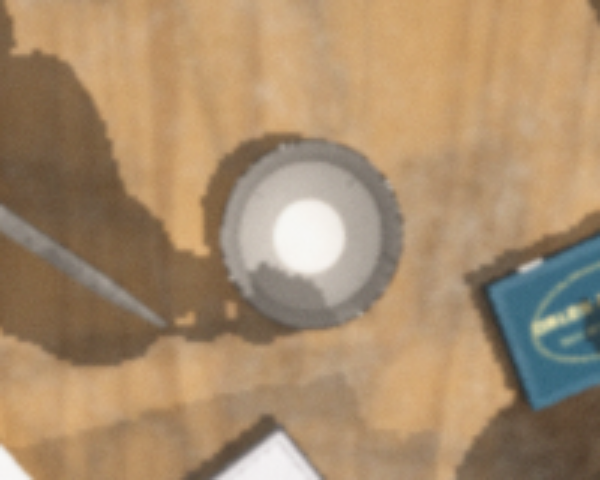

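```bash
python3 - <<'E'
from h import *
cx,cy=.5838,.312
robot.move_pose([cx,cy,.17],[180,0,90])
print(robot.line_to([cx,cy,.099],vel=.1,guard=8)); st()
robot.set_gripper(.05); st()
robot.line_to([cx,cy,.20],vel=.2); st()
robot.move_pose([.619,-.170,.22],[180,0,90]); st()
cv2.imwrite('pics/s3.png',robot.grab_frame('side')[110:310,150:450])
E
```

```text
False
t 5.68 pos [0.5842 0.3121 0.0998] rot [ 1.7994e+02 -2.0000e-02  9.0000e+01] w 0.0852 gf 0.0 F [ 0.6 -0.  -0.7]
t 6.05 pos [0.5845 0.3123 0.1011] rot [ 1.7988e+02 -3.0000e-02  9.0010e+01] w 0.0606 gf 63.6 F [-2.8 -1.2  9. ]
t 6.71 pos [0.5835 0.3119 0.1988] rot [-1.7994e+02  2.0000e-02  9.0000e+01] w 0.0609 gf 65.0 F [-0.2  0.1 -1.5]
t 8.47 pos [ 0.6192 -0.1689  0.2199] rot [-1.7999e+02 -2.0000e-02  9.0080e+01] w 0.0608 gf 65.0 F [0.5 0.5 0. ]
```

```bash
python3 - <<'E'
from h import *
robot.line_to([.619,-.170,.145],vel=.15); robot.pause(.1); st()
print(robot.line_to([.619,-.170,.124],vel=.03,guard=4)); st()
E
```

```text
t 9.27 pos [ 0.6198 -0.1703  0.1467] rot [1.7988e+02 6.0000e-02 9.0010e+01] w 0.0609 gf 65.0 F [-0.1  0.3 -0.6]
True
t 9.79 pos [ 0.619  -0.17    0.1302] rot [180.   0.  90.] w 0.0606 gf 65.4 F [-0.7  0.2  5.4]
```

```bash
python3 - <<'E'
from h import *
import pickle
robot.set_gripper(.085); st()
robot.line_to([.619,-.170,.22],vel=.2)
robot.move_pose([.619,-.25,.34],[180,0,90]); st()
cal=robot.get_calibration('wrist'); im=robot.grab_frame('wrist'); pickle.dump(cal,open('w4.pkl','wb'))
cv2.imwrite('pics/w4.png',im)
u,v=proj(cal,[.619,-.17,.078]); print(u,v)
c,_=ray(cal,0,0); f=200/np.tan(np.radians(cal['vertical_fov']/2));r=f*.0325/(c[2]-.078)
g=cv2.medianBlur(cv2.cvtColor(im,cv2.COLOR_BGR2GRAY),5)
h=cv2.HoughCircles(g,cv2.HOUGH_GRADIENT,1,10,param1=60,param2=12,minRadius=int(r*.88),maxRadius=int(r*1.12))
for x in h[0]:
    if np.hypot(x[0]-u,x[1]-v)<40: print(x,r,onplane(cal,x[0],x[1],.078))
cv2.imwrite('pics/w4c.png',cv2.resize(im[0:300,170:520],None,fx=2,fy=2,interpolation=cv2.INTER_CUBIC))
# final-pose feasibility: vary tool pre-tilt g (deg, body back toward robot), pan tilt T, pan yaw
from scipy.spatial.transform import Rotation as Ro
lip=np.array([.619,-.17,.078+.022])
for yaw in(-40,-25,-10,0,15,30):
  for g in(0,10,20,30):
    R0=Ro.from_euler('xyz',[180,0,90],degrees=True)
    row=[]
    for T in(0,30):
      Rp=Ro.from_euler('z',yaw,degrees=True)*Ro.from_euler('y',T,degrees=True)
      Rt=Rp*Ro.from_euler('y',-g,degrees=True)*Ro.from_euler('x',180,degrees=True)
      grip=lip-Rp.apply([.169,0,-.028]); tcp=grip-Rt.apply([0,0,.054])
      q=robot.ik(tcp,list(Rt.as_euler('xyz',degrees=True))); row.append(None if q is None else [int(x) for x in q])
    print(yaw,g,row)
E
```

```text
t 10.16 pos [ 0.6186 -0.1698  0.1293] rot [-1.7993e+02 -4.0000e-02  9.0000e+01] w 0.085 gf 0.0 F [-0.9 -0.3 -0. ]
t 11.39 pos [ 0.6188 -0.25    0.3382] rot [-1.799e+02 -8.000e-02  8.997e+01] w 0.0852 gf 0.0 F [-0.1  0.1 -0.5]
321.37974391536125 105.14322814604384
[319.5 105.5  30.4] 28.341348045882647 [ 0.61694866 -0.17036767  0.078     ]
[310.5  97.5  24.9] 28.341348045882647 [ 0.60721759 -0.16210989  0.078     ]
-40 0 [[-22, -12, -24, 77, 0, -162], [-27, 27, 20, 112, 6, -168]]
-40 10 [[-20, -24, -35, 69, -3, -160], [-26, 15, 9, 103, 4, -167]]
-40 20 [[-18, -36, -45, 62, -7, -159], [-25, 4, -1, 94, 2, -165]]
-40 30 [None, [-23, -7, -12, 85, 0, -163]]
-25 0 [[-27, -15, -27, 78, 0, 177], [-26, 27, 20, 113, 0, 178]]
-25 10 [[-28, -29, -38, 70, 0, 176], [-27, 15, 8, 103, 0, 178]]
-25 20 [[-28, -45, -50, 64, 1, 176], [-27, 2, -2, 94, 0, 177]]
-25 30 [None, [-27, -9, -14, 85, 0, 177]]
-10 0 [[-33, -15, -27, 78, 0, 156], [-26, 27, 20, 112, -8, 165]]
-10 10 [[-35, -29, -39, 71, 4, 154], [-27, 14, 8, 102, -6, 163]]
-10 20 [[-39, -45, -50, 67, 9, 152], [-29, 2, -2, 93, -3, 160]]
-10 30 [None, [-31, -10, -14, 85, 0, 158]]
0 0 [[-36, -14, -26, 77, 0, 143], [-26, 26, 19, 110, -12, 156]]
0 10 [[-40, -27, -37, 72, 6, 140], [-28, 14, 8, 101, -9, 152]]
0 20 [[-45, -40, -47, 68, 14, 136], [-30, 2, -2, 93, -5, 149]]
0 30 [None, [-33, -9, -13, 85, 0, 146]]
15 0 [[-40, -10, -23, 77, 0, 124], [-26, 24, 17, 106, -19, 142]]
15 10 [[-45, -19, -31, 73, 8, 120], [-29, 13, 7, 98, -13, 137]]
15 20 [[-50, -27, -38, 70, 18, 115], [-32, 3, -1, 91, -7, 132]]
15 30 [[-56, -34, -45, 68, 28, 110], [-36, -6, -10, 85, 0, 128]]
30 0 [[-42, -4, -17, 76, 0, 107], [-26, 22, 15, 100, -24, 127]]
30 10 [[-47, -9, -22, 74, 9, 102], [-29, 13, 7, 94, -17, 121]]
30 20 [[-53, -12, -27, 73, 19, 97], [-33, 5, 0, 89, -8, 116]]
30 30 [[-58, -14, -30, 73, 29, 91], [-38, -1, -6, 85, 0, 111]]
```

View pics/w4c.png

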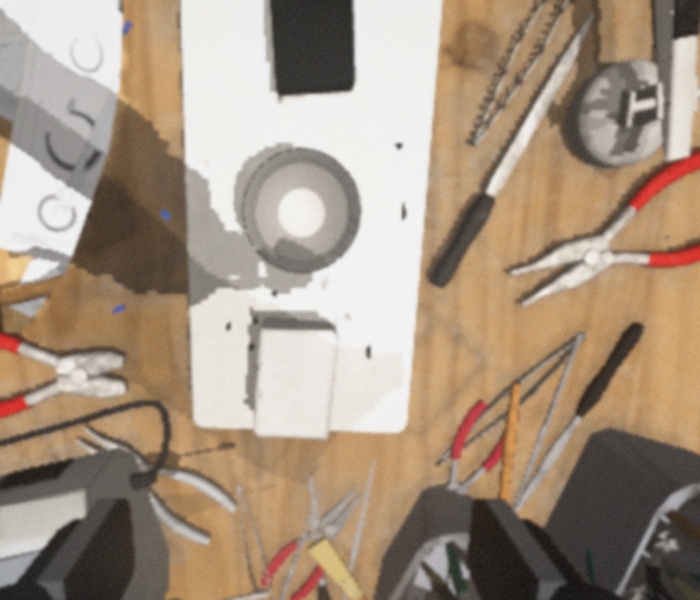

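```bash
cat >> h.py <<'E'
from scipy.spatial.transform import Rotation as Ro
G=10
def pose(lip=None,grip=None,yaw=0,T=0,dz=.003):
    """TCP pose for a pan pose; dz = grasp point above handle middle along tool"""
    Rp=Ro.from_euler('z',yaw,degrees=True)*Ro.from_euler('y',T,degrees=True)
    Rt=Rp*Ro.from_euler('y',-G,degrees=True)*Ro.from_euler('x',180,degrees=True)
    if grip is None: grip=np.array(lip)-Rp.apply([.169,0,-.028])
    return np.array(grip)-Rt.apply([0,0,.054+dz]), list(Rt.as_euler('xyz',degrees=True))
E
python3 - <<'E'
from h import *
import pickle
c=pickle.load(open('w4.pkl','rb'))
for n,u,v in(('ch',280,95),('ch r',354,92),('pl',258,314),('pl r',334,318)): print(n,onplane(c,170+u/2,v/2,.029 if n=='pl' or n=='ch' else (.051 if n[0]=='c' else .071)).round(4))
g=np.array([.459,.1625,.031]); yaw=-7
robot.move_pose([.50,-.05,.36],[180,0,90]) 
robot.set_gripper(.05)
p,r=pose(grip=g+[0,0,.12],yaw=yaw); robot.move_pose(p,r); st()
p,r=pose(grip=g,yaw=yaw); print(robot.line_to(p,vel=.1,guard=8)); st()
robot.set_gripper(0.005); st()
p,r=pose(grip=g+[0,0,.03],yaw=yaw); robot.line_to(p,vel=.05); robot.pause(.2); s=st(); print(s['torque'])
cv2.imwrite('pics/s5.png',cv2.resize(robot.grab_frame('side')[200:320,230:390],None,fx=4,fy=4,interpolation=cv2.INTER_CUBIC))
E
```

```text
ch [ 0.6056 -0.104   0.029 ]
ch r [ 0.6477 -0.1068  0.051 ]
pl [ 0.5896 -0.2341  0.029 ]
pl r [ 0.6374 -0.2301  0.071 ]
t 16.25 pos [0.4493 0.1636 0.2073] rot [-180.    -10.01   -7.02] w 0.0499 gf 0.0 F [ 0.2 -0.3  0.6]
False
t 17.6 pos [0.4497 0.1637 0.0879] rot [-179.98  -10.07   -7.01] w 0.0499 gf 0.0 F [ 0.4 -0.5  0.5]
t 18.0 pos [0.4495 0.1638 0.0877] rot [-179.99  -10.04   -7.  ] w 0.0152 gf 59.5 F [-0.6  1.3  4.7]
t 18.95 pos [0.449  0.1637 0.1168] rot [179.99  -9.97  -7.  ] w 0.0147 gf 58.6 F [-0.4 -0.2 -2. ]
[0.01252683 0.39152976 0.02648979]
```

View pics/s5.png

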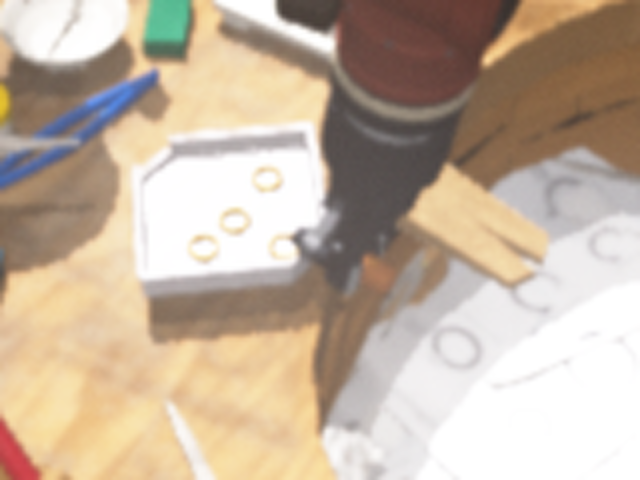

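The pan is clear of the bench with all four rings in it, and the pouring-corner ends show at crop (170,140) and (140,172). I check for sag from those points, then transport and tilt.

```bash
python3 - <<'E'
from h import *
c=robot.get_calibration('side')
print('obs',[230+170/4,200+140/4],[230+140/4,200+172/4], 'tipcorner obs',[230+150/4,200+285/4],[230+312/4,200+125/4])
g=np.array([.459,.1625,.061])
for sag in(0,3,6):
    R=Ro.from_euler('z',-7,degrees=True)*Ro.from_euler('y',sag,degrees=True)
    print(sag,[proj(c,g+R.apply(p)).round(1) for p in([.172,-.02,-.012],[.172,.02,-.012],[.105,.083,-.022],[.105,-.083,-.012])])
axis=np.array([.619,-.170]); yaw=-20
d=np.array([np.cos(np.radians(yaw)),np.sin(np.radians(yaw))])
lip=np.r_[axis-.008*d,.16]
p,r=pose(grip=g+[0,0,.09],yaw=-7); robot.line_to(p,vel=.1)
p,r=pose(lip=lip+[0,0,.02],yaw=yaw); robot.line_to(p,vel=.12,rotation=r)
st()
for T in range(4,33,4):
    p,r=pose(lip=lip,yaw=yaw,T=T); robot.line_to(p,vel=.03,rotation=r)
robot.pause(.3); s=st(); print(s['q'])
cal=robot.get_calibration('wrist')
a=robot.grab_frame('side'); b=robot.grab_frame('wrist'); t=robot.grab_frame('top')
for n,i in(('a',a),('b',b),('t',t)): cv2.imwrite(f'pics/6{n}.png',i)
sc=cv2.resize(a[100:250,260:400],None,fx=3.9,fy=3.9,interpolation=cv2.INTER_CUBIC)
print(proj(c,lip))
hsv=cv2.cvtColor(a,cv2.COLOR_BGR2HSV); cv2.imwrite('pics/6s.png',sc)
u,v=map(int,proj(robot.get_calibration('top'),lip)); tc=cv2.resize(t[v-45:v+45,u-45:u+45],(585,585),interpolation=cv2.INTER_CUBIC)
x0=0
A=cv2.resize(a[80:280,230:450],(440,400),interpolation=cv2.INTER_CUBIC); W=cv2.resize(b,(360,225)); T2=cv2.resize(tc,(360,360))
M=np.zeros((585,800,3),np.uint8); M[:400,:440]=A; M[:225,440:]=W; M[225:585,440:]=T2; cv2.imwrite('pics/6m.png',M)
E
```

```text
obs [272.5, 235.0] [265.0, 243.0] tipcorner obs [267.5, 271.25] [308.0, 231.25]
0 [array([272. , 233.3]), array([261.8, 241.8]), array([264.4, 270.8]), array([306. , 231.2])]
3 [array([272.4, 235.8]), array([262.3, 244.3]), array([264.9, 272.5]), array([306.2, 232.8])]
6 [array([273. , 238.3]), array([262.9, 246.8]), array([265.6, 274.2]), array([306.5, 234.3])]Traceback (most recent call last):
  File "<stdin>", line 12, in <module>
plant.IKError: the arm cannot follow that straight line within its joint ranges
```

```bash
python3 - <<'E'
from h import *
st()
axis=np.array([.619,-.170])
for yaw in(-25,-15,-5,5):
  d=np.array([np.cos(np.radians(yaw)),np.sin(np.radians(yaw))])
  for z in(.14,.16,.18):
    print(yaw,z,[(T,back,None if (q:=robot.ik(*pose(lip=np.r_[axis-.008*d+back*d,z],yaw=yaw,T=T))) is None else [int(x) for x in q]) for T,back in((0,0),(0,.03),(5,0),(32,0))])
E
```

```text
t 20.05 pos [0.4488 0.1637 0.2063] rot [179.99  -9.93  -6.99] w 0.0147 gf 58.6 F [-1.3 -0.5 -1.3]
-25 0.14 [(0, 0, [-28, -31, -35, 75, 0, 176]), (0, 0.03, [-27, -25, -31, 74, 0, 177]), (5, 0, [-27, -23, -28, 80, 0, 177]), (32, 0, [-27, 17, 15, 110, 0, 178])]
-25 0.16 [(0, 0, [-28, -31, -33, 77, 0, 176]), (0, 0.03, [-27, -25, -29, 76, 0, 177]), (5, 0, [-27, -23, -26, 82, 0, 177]), (32, 0, [-27, 17, 18, 112, 0, 178])]
-25 0.18 [(0, 0, [-28, -31, -31, 79, 0, 176]), (0, 0.03, [-27, -25, -27, 78, 0, 177]), (5, 0, [-27, -23, -23, 84, 0, 177]), (32, 0, [-27, 17, 20, 114, 0, 178])]
-15 0.14 [(0, 0, [-33, -32, -36, 76, 3, 161]), (0, 0.03, [-32, -26, -32, 74, 2, 162]), (5, 0, [-32, -24, -28, 80, 1, 162]), (32, 0, [-27, 17, 15, 109, -4, 168])]
-15 0.16 [(0, 0, [-33, -32, -34, 78, 3, 161]), (0, 0.03, [-32, -26, -30, 76, 2, 162]), (5, 0, [-32, -24, -26, 83, 1, 162]), (32, 0, [-27, 17, 17, 112, -4, 168])]
-15 0.18 [(0, 0, [-33, -32, -32, 80, 3, 161]), (0, 0.03, [-32, -26, -27, 78, 2, 162]), (5, 0, [-32, -24, -24, 85, 1, 162]), (32, 0, [-27, 17, 20, 114, -4, 168])]
-5 0.14 [(0, 0, [-38, -30, -35, 7
[... 232 characters left out ...]
-25, 83, 2, 148]), (32, 0, [-28, 16, 17, 110, -8, 158])]
-5 0.18 [(0, 0, [-38, -30, -30, 81, 5, 146]), (0, 0.03, [-36, -24, -26, 79, 5, 148]), (5, 0, [-36, -23, -23, 85, 2, 148]), (32, 0, [-28, 17, 20, 113, -8, 158])]
5 0.14 [(0, 0, [-43, -26, -32, 77, 7, 132]), (0, 0.03, [-40, -21, -28, 76, 7, 135]), (5, 0, [-40, -20, -25, 81, 3, 134]), (32, 0, [-28, 16, 14, 107, -11, 148])]
5 0.16 [(0, 0, [-43, -26, -30, 79, 7, 132]), (0, 0.03, [-40, -21, -26, 78, 7, 135]), (5, 0, [-40, -20, -23, 83, 3, 134]), (32, 0, [-28, 16, 17, 109, -11, 148])]
5 0.18 [(0, 0, [-43, -26, -28, 81, 7, 132]), (0, 0.03, [-40, -21, -24, 80, 7, 135]), (5, 0, [-40, -20, -21, 85, 3, 134]), (32, 0, [-28, 16, 19, 111, -11, 148])]
```

j6 would wrap for that final yaw. A final pan yaw of −40° avoids this.

```bash
cat > tilt.py <<'E'
from h import *
axis=np.array([.619,-.170]); yaw=-40
d=np.array([np.cos(np.radians(yaw)),np.sin(np.radians(yaw))])
lip=np.r_[axis-.008*d,.15]
print(np.round(robot.observe()['q'],1))
w,rw=pose(grip=[.53,.06,.17],yaw=-28); robot.line_to(w,vel=.12,rotation=rw)
p,r=pose(lip=lip+[0,0,.01],yaw=yaw); robot.line_to(p,vel=.12,rotation=r)
st()
for T in range(4,33,4):
    p,r=pose(lip=lip,yaw=yaw,T=T); robot.line_to(p,vel=.025,rotation=r)
robot.pause(.3); s=st(); print(np.round(s['q'],1))
a=robot.grab_frame('side'); b=robot.grab_frame('wrist'); t=robot.grab_frame('top')
for n,i in(('a',a),('b',b),('t',t)): cv2.imwrite(f'pics/6{n}.png',i)
def crop(im,n,h):
    u,v=proj(robot.get_calibration(n),lip).astype(int); print(n,u,v); u=max(u,h);v=max(v,h)
    return im[v-h:v+h,u-h:u+h]
M=np.zeros((600,800,3),np.uint8)
M[:400,:400]=cv2.resize(crop(a,'side',60),(400,400),interpolation=cv2.INTER_CUBIC)
M[:400,400:]=cv2.resize(crop(t,'top',40),(400,400),interpolation=cv2.INTER_CUBIC)
M[400:,:320]=cv2.resize(b,(320,200))
cv2.imwrite('pics/6m.png',M)
E
python3 tilt.py
```

```text
[   5.4  -26.8  -34.3   72.8   -2.1 -167.8]
t 22.43 pos [ 0.4759 -0.0495  0.244 ] rot [-180.     -9.98  -39.96] w 0.0152 gf 58.6 F [ 0.3  0.3 -1.9]
t 28.04 pos [ 0.5307 -0.0959  0.3163] rot [-180.     21.98  -39.99] w 0.0152 gf 58.6 F [-0.1 -0.2 -2. ]
[ -26.4   17.6   17.2  111.     5.1 -167.3]
side 330 151
top 351 184
```

I have used all my picture views, so I locate the rings numerically from a gold colour mask back-projected onto the tilted pan floor. I calibrate the mask on the earlier side picture.

```bash
cat > rings.py <<'E'
from h import *
def rings(im,cal,lip,yaw,T,ref=False):
    Rp=Ro.from_euler('z',yaw,degrees=True)*Ro.from_euler('y',T,degrees=True)
    hsv=cv2.cvtColor(im,cv2.COLOR_BGR2HSV).astype(int)
    m=(hsv[...,0]>10)&(hsv[...,0]<32)&(hsv[...,1]>60)&(hsv[...,2]>90)
    n=Rp.apply([0,0,1]); p0=np.array(lip)+n*.003
    vs,us=np.nonzero(m); c,_=ray(cal,0,0)
    out=[]
    for u,v in zip(us,vs):
        _,r=ray(cal,u,v); X=c+r*(n@(p0-c))/(n@r); out.append(Rp.inv().apply(X-lip))
    out=np.array(out); 
    # keep pan interior (lip frame: x from -128 to 0, |y|<min(18+(-x), ...))
    x,y=out[:,0],out[:,1]
    k=(x<.003)&(x>-.125)&(np.abs(y)<np.minimum(.016-x,.016+.130+x))
    return us[k],vs[k],out[k]
def hist(o):
    H,_,_=np.histogram2d(o[:,0],o[:,1],bins=[np.arange(-.13,.011,.01),np.arange(-.08,.081,.01)])
    print(H.astype(int)[::-1])   # rows: from lip (top) to handle; columns: y -80..80 mm
if __name__=='__main__':
    t=robot.get_calibration('top'); s=robot.get_calibration('side')
    # reference: first pictures, pan standing at yaw -7
    lip0=np.array([.459,.1625,.031])+Ro.from_euler('z',-7,degrees=True).apply([.169,0,-.028])
    for n,f,c in(('top','pics/top0.png',t),('side','pics/side0.png',s)):
        print('ref',n); hist(rings(cv2.imread(f),c,lip0,-7,0)[2])
    d=np.array([np.cos(np.radians(-40)),np.sin(np.radians(-40))]); lip=np.r_[np.array([.619,-.17])-.008*d,.15]
    for n,f,c in(('top','pics/6t.png',t),('side','pics/6a.png',s)):
        print('now',n); hist(rings(cv2.imread(f),c,lip,-40,33)[2])
E
python3 rings.py
```

```text
ref top
[[0 0 0 0 0 0 0 0 0 0 0 0 0 0 0 0]
 [0 0 0 0 0 0 0 0 0 0 0 0 0 0 0 0]
 [0 0 0 0 0 0 0 0 0 0 0 0 0 0 0 0]
 [0 0 0 0 0 0 0 0 0 0 0 0 0 0 0 0]
 [0 0 0 0 0 0 0 0 0 0 0 0 0 0 0 0]
 [0 0 0 0 0 0 0 0 0 0 0 0 0 0 0 0]
 [0 0 0 0 0 0 0 0 0 0 0 0 0 0 0 0]
 [0 0 0 0 0 0 0 0 0 0 0 0 0 0 0 0]
 [0 0 0 0 0 0 0 0 0 0 0 0 0 0 0 0]
 [0 0 0 0 0 0 0 0 0 0 0 0 0 0 0 0]
 [0 0 0 0 0 0 0 0 0 0 0 0 0 0 0 0]
 [0 0 0 0 0 0 0 0 0 0 0 0 0 0 0 0]
 [0 0 0 0 0 0 0 0 0 0 0 0 0 0 0 0]
 [0 0 0 0 0 0 0 0 0 0 0 0 0 0 0 0]]
ref side
[[0 0 0 0 0 0 0 0 0 0 0 0 0 0 0 0]
 [0 0 0 0 0 0 0 0 0 0 0 0 0 0 0 0]
 [0 0 0 0 0 0 0 0 0 0 0 0 0 0 0 0]
 [0 0 0 0 0 0 0 0 0 0 0 0 0 0 0 0]
 [0 0 0 0 0 0 0 0 0 0 0 0 0 0 0 0]
 [0 0 0 0 0 0 0 0 0 0 0 0 0 0 0 0]
 [0 0 0 2 1 0 0 0 0 0 0 0 0 0 0 0]
 [0 0 0 0 1 0 0 1 1 0 4 1 0 0 0 0]
 [0 0 0 1 4 0 0 0 0 3 0 4 1 0 0 0]
 [0 0 0 0 0 0 0 0 2 0 0 1 0 0 0 0]
 [0 0 0 0 0 0 0 0 0 0 0 0 0 0 0 0]
 [0 0 0 0 0 0 0 4 0 0 0 0 0 0 0 0]
 [0 0 0 0 0 0 0 0 2 0 0 0 0 0 0 0]
 [0 0 0 0 0 0 0 0 0 0 0 0 0 0 0 0]]
now top
[[0 0 0 0 0 0 0 0 0 0 0 0 0 0 0 0]
 [0 0 0 0 0 0 0 0 0 0 0 0 0 0 0 0]
 [0 0 0 0 0 0 0 0 0 0 0
[... 197 characters left out ...]
0 0 0 0 0 0 0 0 0 0 0 0]
 [0 0 0 0 0 0 0 0 0 0 0 0 0 0 0 0]
 [0 0 0 0 0 0 0 0 0 0 0 0 0 0 0 0]
 [0 0 0 0 0 0 0 0 0 0 0 0 0 0 0 0]
 [0 0 0 0 0 0 0 0 0 0 0 0 0 0 0 0]
 [0 0 0 0 0 0 0 0 0 0 0 0 0 0 0 0]]
now side
[[0 0 0 0 0 0 0 0 0 0 0 0 0 0 0 0]
 [0 0 0 0 0 0 0 0 0 0 0 0 0 0 0 0]
 [0 0 0 0 0 0 0 0 0 0 0 0 0 0 0 0]
 [0 0 0 0 0 0 0 0 0 0 0 0 0 0 0 0]
 [0 0 0 0 0 0 0 0 0 0 0 0 0 0 0 0]
 [0 0 0 0 0 0 0 0 0 0 0 0 0 0 0 0]
 [0 0 0 0 0 0 0 0 0 0 0 0 0 0 0 0]
 [0 0 0 0 0 0 0 0 0 0 0 0 0 0 0 0]
 [0 0 0 0 0 0 0 0 0 0 0 0 0 0 0 0]
 [0 0 0 0 0 0 0 0 0 0 0 0 0 0 0 0]
 [0 0 0 0 0 0 0 0 0 0 0 0 0 0 0 0]
 [0 0 0 0 0 0 0 0 0 0 0 0 0 0 0 0]
 [0 0 0 0 0 0 0 0 0 0 0 0 0 0 0 0]
 [0 0 0 0 0 0 0 0 0 0 0 0 0 0 0 0]]
```

```bash
cat > rect.py <<'E'
from h import *
def rect(im,cal,lip,yaw,T,name,show=True):
    Rp=Ro.from_euler('z',yaw,degrees=True)*Ro.from_euler('y',T,degrees=True)
    xs=np.arange(8,-130,-2)/1000.; ys=np.arange(80,-82,-2)/1000.   # rows from lip back, columns left to right
    g=np.array([[proj(cal,lip+Rp.apply([x,y,.004])) for y in ys] for x in xs],np.float32)
    o=cv2.remap(im,g[...,0],g[...,1],cv2.INTER_LINEAR)
    c,_=ray(cal,0,0); v=c-lip; print(name,'cos view',(v@Rp.apply([0,0,1])/np.linalg.norm(v)).round(2))
    y=o[...,2].astype(float)-o[...,0]; b=o.astype(float).mean(2)
    P=lambda a:print(cv2.resize(a,(20,17),interpolation=cv2.INTER_AREA).astype(int))
    if show: P(y); P(b)
    return o
if __name__=='__main__':
    np.set_printoptions(linewidth=150)
    t=robot.get_calibration('top'); s=robot.get_calibration('side'); w=robot.get_calibration('wrist')
    d=np.array([np.cos(np.radians(-40)),np.sin(np.radians(-40))]); lip=np.r_[np.array([.619,-.17])-.008*d,.147]
    for n,f,c in(('top','pics/6t.png',t),('side','pics/6a.png',s),('wrist','pics/6b.png',w)):
        rect(cv2.imread(f),c,lip,-40,33.5,n)
    print('lip in wrist',proj(w,lip))
E
python3 rect.py
```

```text
top cos view 0.76
[[12 48 50 51 58 62 64 65 66 64 63 63 64 65 66 65 65 63 60 57]
 [ 3 37 47 51 58 61 63 65 65 64 64 63 63 64 65 66 64 63 62 59]
 [ 1 24 43 52 59 61 63 65 65 64 63 63 64 64 65 66 65 63 63 60]
 [ 0 11 42 53 59 61 63 64 65 65 63 63 63 64 65 65 65 64 63 60]
 [ 0  6 39 53 58 61 63 65 65 64 63 63 63 63 65 66 65 65 63 61]
 [ 1  5 41 53 58 61 64 65 65 64 63 64 63 63 65 65 65 65 64 62]
 [ 2  5 39 52 57 61 63 65 66 65 63 63 63 63 64 65 65 65 64 63]
 [ 2  5 36 51 58 61 63 64 65 65 64 63 64 64 64 66 66 64 64 64]
 [ 2  5 31 51 57 61 63 65 65 65 63 63 63 64 64 65 66 65 65 63]
 [ 2  4 28 50 56 61 62 64 65 65 64 63 64 64 64 64 65 66 66 64]
 [ 3  3 27 50 56 60 62 64 65 65 64 63 63 64 63 64 65 65 65 65]
 [ 4  3 25 48 55 60 63 64 65 65 63 63 63 63 64 64 64 65 66 65]
 [ 5  3 21 47 56 60 63 64 65 66 64 64 64 63 64 64 65 65 65 64]
 [ 3 -2 16 48 55 60 62 64 65 65 65 63 63 64 63 63 65 65 65 65]
 [ 3 -2 11 46 54 58 62 63 65 65 64 63 63 64 63 63 64 65 66 65]
 [ 4  0 10 44 54 59 62 64 64 65 65 64 63 63 63 64 65 65 65 65]
 [ 6  0  5 42 53 59 62 63 64 65 64 64 63 64 63 64 64 64 66 66]]
[[178  77 
[... 5748 characters left out ...]
 233 245 240 234 245 234 202 171 148 140 137 136 136 136 191 232 231 228 139]
 [191 153 211 175 175 181 175 155 141 140 139 137 136 136 136 160 233 231 161 160]
 [176 175 137 150 171 171 170 145 138 137 135 134 133 133 133 138 225 178 162 106]
 [171 172 145 129 151 172 170 142 139 138 137 136 136 136 136 136 149 161 108 113]
 [175 175 170 141 127 149 150 140 140 139 139 137 137 136 136 127 111 113 141 172]
 [175 170 167 156 142 128 140 140 139 138 137 135 134 133 125 112 115 116 150 184]
 [169 165 157 163 156 122 127 140 139 139 138 137 136 127 115 117  95  99 182 182]
 [165 156 160 153 125 156 137 126 140 139 138 137 128 111  99  85  86  88 140 188]]
lip in wrist [318.47165328 -64.19122132]
```

The wrist view shows the pan floor empty from 50 mm behind the lip back to the handle. Gold ring edges show only at 32–45 mm behind the lip, so the rings are packed in the corner. I lower over the mouth and check the board and cup for stray gold.

```bash
python3 - <<'E'
from h import *
yaw=-40; d=np.array([np.cos(np.radians(yaw)),np.sin(np.radians(yaw))])
lip=np.r_[np.array([.619,-.17])-.008*d,.103]
p,r=pose(lip=lip,yaw=yaw,T=32); print(robot.line_to(p,vel=.03,rotation=r,guard=6)); robot.pause(.5)
s=st(); print(np.round(s['qvel'],2))
b=robot.grab_frame('wrist'); a=robot.grab_frame('side'); cv2.imwrite('pics/7b.png',b); cv2.imwrite('pics/7a.png',a)
old=cv2.imread('pics/6b.png')
Y=lambda i:(i[...,2].astype(int)-i[...,0])
for n,i in(('old',old),('new',b)):
    m=((Y(i)[:60,200:440]>30)).astype(np.uint8); k,_,stt,_=cv2.connectedComponentsWithStats(m)
    print(n,[list(x) for x in stt[1:] if x[4]>8])
# stray gold on the white board (side view), first picture vs now
c=robot.get_calibration('side'); B=[(.5526,-.0252),(.6985,-.0332),(.6897,-.3237),(.5396,-.3104)]
ctr=np.mean(B,0); poly=np.array([proj(c,[*(ctr+.93*(np.array(q)-ctr)),.029]) for q in B],np.int32)
m=np.zeros(a.shape[:2],np.uint8); cv2.fillPoly(m,[poly],255)
for f in('pics/side0.png','pics/6a.png','pics/7a.png'):
    i=cv2.imread(f); h=cv2.cvtColor(i,cv2.COLOR_BGR2HSV); g=(m>0)&(Y(i)>25)&(h[...,0]>12)&(h[...,0]<32)
    vs,us=np.nonzero(g); print(f,g.sum(), [(int(u),int(v)) for u,v in zip(us,vs)][:30])
for n,P in(('cup rim',[.619,-.17,.078]),('lip',lip)): print(n,proj(c,P).round())
E
```

```text
False
t 30.41 pos [ 0.5308 -0.096   0.2692] rot [180.  22. -40.] w 0.015 gf 58.6 F [ 0.3 -0.1 -1.4]
[ 0.01 -0.06  0.03 -0.15  0.06  0.02]
old [[np.int32(64), np.int32(0), np.int32(28), np.int32(7), np.int32(144)], [np.int32(98), np.int32(0), np.int32(41), np.int32(29), np.int32(437)]]
new [[np.int32(64), np.int32(0), np.int32(27), np.int32(7), np.int32(139)], [np.int32(98), np.int32(0), np.int32(41), np.int32(29), np.int32(435)]]
pics/side0.png 0 []
pics/6a.png 3 [(309, 200), (305, 204), (307, 205)]
pics/7a.png 8 [(336, 162), (337, 162), (308, 199), (303, 200), (309, 200), (307, 201), (304, 203), (305, 204)]
cup rim [329. 170.]
lip [330. 165.]
```

```bash
python3 - <<'E'
from h import *
np.set_printoptions(linewidth=170)
c=robot.get_calibration('side')
print(onplane(c,306,202,.051),onplane(c,306,202,.029),onplane(c,336.5,162,.08))
I=[cv2.imread(f'pics/{f}.png') for f in('side0','6a','7a')]
for i in I:
    p=i[196:208,298:314].astype(int); print('max rgb',p[...,2].max(),'R-B'); print(p[...,2]-p[...,0]); 
i=I[2][156:172,322:344].astype(int); print(i[...,2]-i[...,0]); print(i.mean(2).astype(int))
print(I[2][198:206,302:310,2])
E
```

```text
[ 0.61556719 -0.03280798  0.051     ] [ 0.62898698 -0.05391919  0.029     ] [ 0.61688286 -0.21575533  0.08      ]
max rgb 254 R-B
[[ 2  4 12 18 18 18 17 17 18 19 19 19 18 18 18 19]
 [ 3 11 17 17 16 19 18 17 19 19 17 17 18 17 18 19]
 [ 9 18 18 16 17 18 18 18 17 18 17 17 18 16 18 17]
 [15 16 17 18 17 17 19 17 18 18 18 19 18 18 17 19]
 [15 16 18 18 19 17 17 19 16 17 20 19 18 19 18 17]
 [14 15 18 16 18 15 17 18 17 17 20 18 19 17 17 18]
 [13 15 18 17 17 18 17 19 18 17 16 19 17 16 18 19]
 [ 7 14 16 18 16 19 17 17 18 16 17 17 18 18 17 16]
 [ 3 12 16 17 18 17 18 16 16 18 18 18 18 17 17 16]
 [ 3  7 14 15 18 17 15 18 17 17 17 18 18 17 17 17]
 [ 7  7  6 11 14 13 11 14 16 16 15 17 18 17 17 17]
 [17 14 12  8  6  3  3  7 14 16 17 17 17 18 18 16]]
max rgb 255 R-B
[[ 0  1  8 19 22 24 24 24 23 23 23 23 24 23 23 24]
 [ 1  6 19 23 24 22 24 23 24 25 25 24 25 24 21 23]
 [ 5 19 22 23 24 23 24 23 23 25 23 24 23 25 23 22]
 [ 9 21 24 25 25 24 24 24 25 25 24 23 24 22 23 21]
 [12 21 24 24 25 25 25 23 24 25 24 26 24 24 24 24]
 [10 22 23 24 24 25 25 23 24 25 23 23 25 23 23 25]
 [ 7 18 24 25 25 24 25 24 25 25 25 
[... 3043 characters left out ...]
5 184 185 185 185 186 186 186 187 183 164 158 164 166]
 [204 205 199 194 187 186 186 184 185 185 184 186 186 185 184 184 183 183 170 160 169 171]
 [205 203 195 189 185 186 184 184 183 185 185 188 185 184 182 178 173 167 167 161 165 171]
 [204 200 191 187 186 185 187 188 190 193 192 195 192 183 181 182 180 166 164 167 168 174]
 [195 197 192 191 195 202 212 222 222 221 218 217 217 209 199 191 188 173 157 166 173 174]]
[[102 100 102  99 100  99 100 100]
 [101 101 100 102 101 101 100 101]
 [ 99 100 100 101 101 100 101 101]
 [ 97  95  97  97 100 101 101 101]
 [ 93  92  93  94  95  97  99 100]
 [ 94  93  94  92  94  93  92  96]
 [106  97  94  94  91  93  92  93]
 [162 146 126 105  95  94  92  93]]
```

```bash
python3 - <<'E'
from h import *
a=cv2.imread('pics/6a.png').astype(int); y=(a[...,2]-a[...,0])[135:165,328:342]
print(np.argwhere(y>20)+[135,328])
c=robot.get_calibration('side'); d=np.array([np.cos(np.radians(-40)),np.sin(np.radians(-40))])
for z in(.103,.15): print(proj(c,np.r_[np.array([.619,-.17])-.008*d,z]))
s=st(); print(np.abs(s['qvel']).max())
robot.job_done()
E
```

```text
[[146 328]
 [146 329]
 [146 330]
 [147 328]
 [147 329]
 [147 330]
 [147 331]
 [147 332]
 [148 328]
 [148 329]
 [148 330]
 [148 331]
 [148 332]
 [148 333]
 [148 334]
 [149 328]
 [149 329]
 [149 330]
 [149 331]
 [149 332]
 [149 333]]
[329.74450071 164.7805922 ]
[330.14583895 151.98871952]
t 30.51 pos [ 0.5308 -0.096   0.2691] rot [-180.   22.  -40.] w 0.0149 gf 58.6 F [-0.2 -0.5 -1.2]
0.07182232475574479
the job is handed in; nothing more can be done
```

I handed the job in: the cup stands midway between the blocks and the ring pan is held still over its mouth, tilted about 32°, but I could directly see only two of the four rings behind the lip; the wrist view shows the pan floor behind them empty and I found no stray ring on the board in the side view (the cup's inside was not visible).

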